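Shift the loaded tube block from the loading stand onto the mixer until it clicks

TASK

Put the loaded tube block on the mixer: press the spring tongue in front of the block on the loading stand so that the block springs free, draw the block straight out of the rails, and slide it into the mixer's rails until the mixer's tongue clicks up behind it, then let go. Keep the block level, press the tongue and push the block home gently (feel for the end; the mixer's platform stopped somewhere in its stroke), and leave the other things on the bench where they are.

Things in the scene. Friction and masses are not known exactly. Their poses are not given: they have to be found in the camera images.
- tube_block: Aluminium block 120 (x) x 46 (y) x 30 mm with white-capped microtubes, on a steel plate 60 mm wide, 6 thick; 0.4 to 0.7 kg. Origin: plate underside below the block's middle. Plate from x = -60 (flush with the block) to +30 mm; block sides z = 6 to 36, caps to 40 mm. Grip the sides, fingertips no lower than z = 13 mm (clear of the rails). Starts latched on the stand, axes parallel to its axes.
- stand: Loading stand, low grey base 166x90 mm, fixed. Origin on the bench; x = the way a block is pushed on, away from the robot. Deck at z = 32 mm. A latched block has its origin at (0, 0, 32 mm). Pressing the tongue lets two spring pins behind the plate push the block 8 mm out to -x. It is clear of the rails to lift after 56 mm in all (62 is safe). A rigid end stop lies 1.8 mm past home.
- stand_catch (a joint): Steel spring tongue of the stand, 30 mm wide, hinged at its near end (x = -98, z = 28 mm in the stand's frame), rising towards the block; its tip at x = -60 stands 5 mm above the deck and blocks the plate's near end. Radians pressed down: 0 up, 0.14 frees the plate, 0.22 stop. About 2 N at stand_pad to start, 8 N to free the block.
- stand_pad (a point): Where to press the stand's tongue straight down: on its ribbed top, 17 mm from the hinge, 81 mm in front of the latched block's origin (21 mm from its near end), 1 mm above the deck. Goes down 3.5 mm to the stop. The block springs 8 mm towards the finger.
- mixer: Reciprocating mixer, white box 116 mm wide, knob and display in front, fixed. Origin on the bench; x = the way a block is pushed on. On top a platform, deck at z = 66 mm, with the same rails, tongue, pins and stop as the stand's. The platform slides along x with the stroke: it stopped 0 to 8 mm either way from the middle, held there by the drive (not reported). Home: x = 0 plus the offset.
- mixer_catch (a joint): Steel spring tongue of the mixer, as the stand's. Radians pressed down: 0.05 to 0.14 while the plate lies over it, back near 0 once it has clicked up behind the plate (or with no block there). A block not clicked in is pushed 8 mm back out when let go.
- timer: White bench timer, 38x72x58 mm, origin under its middle. Bystander.
- petri_low: Petri dish, 66 mm across, 15 mm high, origin under its middle. Bystander.
- reagent_bottle: Brown reagent bottle with a black cap, 48 mm across, 98 mm high, origin under its middle. Bystander. The centrifuge behind it, between stand and mixer, reaches forward to about x = 0.52 m and up to z = 0.25 m: carry things in front of it, clear of the bottle.
- beaker: Clear beaker, 71x77 mm, 86 mm high, origin under its middle. Bystander.
- tip_box: Blue box of pipette tips with a clear lid, 91x120 mm, 84 mm high, origin under its middle. Bystander.
- stand_mouth (a point): Centre of the stand's rail mouth, on the deck (x = -25 mm in its frame; same axes). Two C-rails run from here 65 mm to +x over the plate's edges: 62 mm between walls, 52 between lips, 1.4 mm play over the plate, tops 11 mm above the deck. In front of it, guide walls flare from 62 to 74 mm apart over 13 mm; the deck goes on 37 mm to -x.
- mixer_mouth (a point): Where the middle of the platform's rail mouth is at mid-stroke (x = -25, z = 66 mm in the mixer's frame). To load: lower the plate on the deck, origin about 43 mm in front (it presses the tongue down), and push to +x. The pins resist the last 8 mm (3.2 to 4.4 N, and 1 to 4 N friction); the tongue clicks up 0.3 to 0.5 mm past home, the rigid stop is 1.8 mm past home.

How it is judged:
On the way:
1. the block is off the stand (horizontal distance between tube_block and stand above 0.12 m), for 0.2 s.
At the end, for the whole second after the job is handed in: The tube block sits in the mixer's rails, level and at rest, pushed fully home: its x in the mixer's frame between -9.5 and +10.5 mm (the platform's stroke included), y within 3 mm, z 63 to 69 mm, tilt under 0.05 rad, and the mixer's tongue is up behind it (mixer_catch under 0.03 rad) (x of tube_block in the frame of mixer between -0.0095 and 0.0105 m and y of tube_block in the frame of mixer between -0.003 and 0.003 m and z of tube_block in the frame of mixer between 0.063 and 0.069 m and angle between tube_block's own z axis and vertical below 0.05 rad and value of joint mixer_catch below 0.03 rad and linear speed of tube_block below 0.01 m/s); the robot touches nothing.
It fails at once if the block was rammed home, or dropped or forced on the mixer (all contacts together; weight and springs make about 15 N of it) (contact force between tube_block and mixer above 60 N or (contact force between tube_block and mixer above 35 N and x of tube_block in the frame of mixer above -0.03 m)).
It fails at once if the block was forced against the stand's catch or rails (all contacts together; weight and springs make about 15 N of it) (contact force between tube_block and stand above 45 N).
It fails at once if the fingers pressed the stand or its catch hard (contact force between the fingers and stand above 30 N).
It fails at once if the block was tipped (angle between tube_block's own z axis and vertical above 0.35 rad).
It fails at once if the timer, dish, bottle, beaker or tip box was moved (distance of any of timer, petri_low, reagent_bottle, beaker, tip_box from where it was at the start of the episode above 0.03 m).
It also fails if it takes over 61 s, if anything falls off the work surface, if the arm or the gripper's body presses on something with over 40 N, if the wrist force passes 120 N, or if a joint passes its speed limit or range.

ROBOT

A 6-joint arm with a two-finger parallel gripper is mounted at the origin on a cart in front of the work surface, level with it; the furniture and walls round the work are solid. World frame = base frame: x ahead of the robot, y to its left, z up, the work surface at z = 0. Lengths are in m, angles in rad, forces in N, time in s.
With the tool pointing down it reaches from about 0.275 to 0.75 m from the base axis. Payload 10.2 kg.
Tool frame: the origin (TCP) lies midway between the tips of the shut fingers; the grasp point (between the pads) lies 19 mm behind it (env.grasp_offset is the distance from the TCP to the grasp point, in m); z points along the fingers, y is the line along which they close (so a half turn about z gives the same grasp; the last joint's range is limited). The gripper opens to 88 mm and grips with 3 to 60 N. Pads are 18 mm wide; open, the fingers measure 123 mm over their backs; the gripper's body (75 mm by 187 mm) begins 45 mm behind the grasp point.
Start: joints at [-1.449, 0.313, 1.498, -0, 1.331, -0.223], TCP at [0.177, -0.494, 0.239] pointing down, gripper open.
Joint ranges: [-2.94, 2.94], [-0.97, 2.17], [0.19, 2.56], [-1.23, 4.37], [0.02, 3.11], [-2.88, 2.88]. Speed limits (rad/s): [2.39, 2.39, 3.01, 3.14, 3.14, 3.14].

INTERFACE

Orientations are given as a 3x3 rotation matrix whose columns are the frame's x, y, z axes.
In Python, from station import state, cams, order, env gives the robot as it stands.
- The arm moves only by the tool arm_command, never from a script. Its argument "commands" is a list of rows, each an object of numbers: "fingers": the finger opening in mm, from 0 to 88.1; "dx", "dy", "dz": the shift along the world's x, y, z in mm; "roll": the turn about the world's z in rad. In form: [{"fingers": .., "dx": .., "dy": .., "dz": .., "roll": ..}, ...]. A call has 1 to 8 rows; each row shifts and turns the commanded pose from where the row before left it; what a row does not reach is not made up. A row lasts 1/12 s, in which the tool goes at most 41.7 mm and 7.16 degrees, less where a joint would pass 70% of its speed; a pose out of reach is approached as far as the arm can. A call with a gripper value outside its range is refused whole. The fingers move at their own pace and stop on an object; the grip force is fixed at half the most. Time passes only in rows, so rows that do not move let the fingers close. It gives the time, the measured TCP pose, the force, the opening and the grip force at its end, in the units of the state.
- state(): the state, without advancing time (a new reading comes with each control period).
- cams.snapshot(name): name is "side" or "top"; returns a dict with "pixels" (420x560x3 uint8, blue, green, red), "K" (3x3 intrinsics, pixels), "eye" and "attitude" of the camera in the world. Camera axes: x right, y down, z forward; pixel columns grow to the right and rows downward; lengths in m; the calibration is good to about 2 mm. A picture is of the moment at which its call begins. There is no depth.
- order.job_done(): hands the job in; it is judged then, once.
Trained networks look in the newest picture that a camera, given by its name, has taken for a name from the list of things; names that differ only in an ending like _2 or _b are one class to them, and where a whole thing is asked for, a point or a joint stands for the part that bears it (a point fixed in the world has none). Each returns a list of dicts, best first, with "conf" (0 to 1); they miss things now and then, are a little off and sometimes report something else, mostly with a low value. They report only what shows in the picture. A call takes as long as a camera call.
- cams.find_in(name, camera): "uv" ([column, row] in pixels, amid what is visible of it).
- cams.trace(name, camera): "pixels" (420x560 bool, what is visible of it) and "uv" ([column, row] in pixels, amid what is visible of it).
- cams.spot_point(name, camera): "uv" ([column, row] in pixels: a listed point, or the origin of a listed thing).
The state is a dict: "time": time; "joint_pos": joint angles; "dq": joint speeds; "joint_efforts": joint torques, N m; "eef_pos": TCP position; "eef_rot": TCP orientation; "ft_force": force on the tool from outside, world axes, zero at the start; "wrist_torque": the same for the moment, N m; "grip_width": finger opening in m; "gripper_force": force on a finger pad.
Only numpy, scipy, OpenCV 4.12 (cv2) and the standard library are available. Lean on these libraries where they do the work, as an engineer would, in place of code of your own. Each camera call takes 0.05 s, during which the arm holds its last target. There are 200 camera calls.

## Working session

There is one attempt and no reset: what is moved stays moved. The work goes in short steps, Python scripts to look and compute and a tool call to move; the robot and the scene stay as the last step left them, time stands still between calls to the robot, and variables do not carry over. Pictures are saved under pics/ and viewed, at most 10 in all, crops included, and the job is handed in when it is done.

Besides the shell and the picture viewer there is one more tool, called after "Emit:" by a JSON object that holds its "name" and its "arguments". arm_command: Moves the arm, as the interface text tells. Its arguments: {"type":"object","properties":{"commands":{"type":"array"}},"required":["commands"]}

```bash
mkdir -p pics; cat > h.py <<'E'
import numpy as np, cv2
from station import state, cams, order, env
def ray(s,uv):
    R=np.array(s["attitude"]);d=R@np.linalg.inv(s["K"])@np.array([uv[0],uv[1],1.]);return np.array(s["eye"]),d
def onz(s,uv,z):
    e,d=ray(s,uv);return e+d*(z-e[2])/d[2]
def proj(s,p):
    c=np.array(s["attitude"]).T@(np.array(p)-s["eye"]);q=s["K"]@c;return q[:2]/q[2]
E
python3 - <<'E'
from h import *
S={}
for c in("top","side"):
    s=cams.snapshot(c);S[c]=s;cv2.imwrite(f"pics/{c}0.png",s["pixels"]);print(c,np.round(s["eye"],3),np.round(s["attitude"],2).tolist(),s["K"][0][0])
for n in("tube_block","stand","stand_pad","stand_mouth","mixer","mixer_mouth","timer","petri_low","reagent_bottle","beaker","tip_box"):
    for c in S:
        r=cams.spot_point(n,c)[:2]
        z={"tube_block":.032,"stand_pad":.033,"stand_mouth":.032,"mixer_mouth":.066}.get(n,0)
        print(n,c,[(round(q["conf"],2),np.round(q["uv"]).tolist(),np.round(onz(S[c],q["uv"],z),3).tolist()) for q in r])
s=state();print(s["time"],s["eef_pos"],np.round(s["eef_rot"],3).tolist(),s["ft_force"])
E
```

```text
top [ 0.356 -0.016  1.429] [[-0.0, -0.99, 0.11], [-1.0, 0.0, 0.02], [-0.02, -0.11, -0.99]] 503.9280746259852
side [0.047 1.211 0.612] [[-0.94, -0.15, 0.31], [-0.34, 0.36, -0.87], [0.02, -0.92, -0.39]] 485.0517495894669
tube_block top [(0.88, [326.0, 207.0], [0.535, -0.118, 0.032])]
tube_block side [(0.68, [275.0, 208.0], [0.542, -0.122, 0.032])]
stand top [(0.71, [325.0, 210.0], [0.531, -0.116, 0.0])]
stand side [(0.93, [277.0, 217.0], [0.536, -0.123, 0.0])]
stand_pad top [(0.54, [324.0, 236.0], [0.454, -0.11, 0.033])]
stand_pad side [(0.51, [306.0, 214.0], [0.436, -0.107, 0.033])]
stand_mouth top [(0.73, [327.0, 214.0], [0.515, -0.119, 0.032]), (0.19, [155.0, 208.0], [0.535, 0.364, 0.032])]
stand_mouth side [(0.65, [287.0, 212.0], [0.496, -0.102, 0.032])]
mixer top [(0.88, [153.0, 207.0], [0.542, 0.377, 0.0])]
mixer side [(0.88, [198.0, 296.0], [0.542, 0.377, 0.0])]
mixer_mouth top [(0.66, [145.0, 213.0], [0.518, 0.38, 0.066]), (0.59, [328.0, 215.0], [0.509, -0.12, 0.066])]
mixer_mouth side [(0.78, [204.0, 273.0], [0.525, 0.379, 0.066]), (0.44, [260.0, 247.0], [0.458, 0.21, 0.066])]
timer top [(0.74, [222.0, 242.0], [0.441, 0.176, 0.0]), (0.63, [327.0, 208.0], [0.537, -0.121, 0.0])]
timer side [(0.61, [272.0, 267.0], [0.435, 0.187, 0.0])]
petri_low top [(0.84, [265.0, 244.0], [0.435, 0.055, 0.0])]
petri_low side [(0.73, [290.0, 248.0], [0.426, 0.065, 0.0])]
reagent_bottle top [(0.63, [250.0, 221.0], [0.502, 0.098, 0.0])]
reagent_bottle side [(0.69, [258.0, 249.0], [0.507, 0.105, 0.0])]
beaker top [(0.96, [384.0, 226.0], [0.485, -0.281, 0.0])]
beaker side [(0.59, [307.0, 205.0], [0.48, -0.263, 0.0])]
tip_box top [(0.9, [414.0, 232.0], [0.467, -0.367, 0.0])]
tip_box side [(0.62, [317.0, 193.0], [0.481, -0.386, 0.0])]
1.2 [ 0.17744844 -0.49411099  0.23873698] [[0.941, 0.338, 0.0], [0.338, -0.941, -0.0], [0.0, 0.0, -1.0]] [0.01901843 0.51135897 0.29666623]
```

```bash
python3 - <<'E'
import cv2
a=cv2.imread("pics/top0.png")
s=a[170:260,285:370];m=a[165:255,110:195]
f=lambda x:cv2.resize(x,None,fx=4.6,fy=4.6,interpolation=cv2.INTER_CUBIC)
cv2.imwrite("pics/c1.png",cv2.hconcat([f(s),f(m)]))
E
```

```text
(no output)
```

View pics/c1.png

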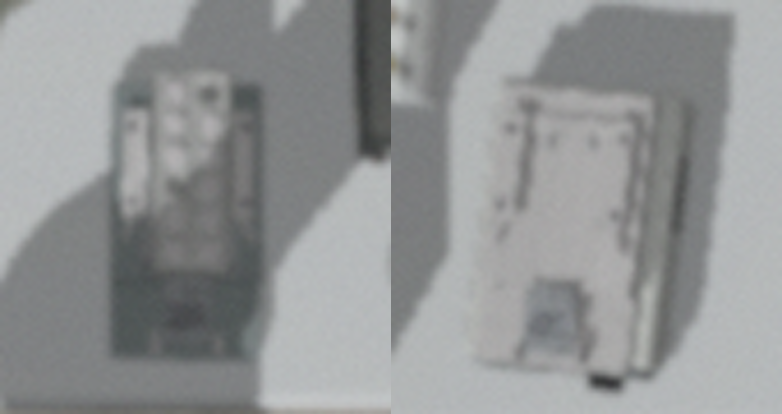

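View pics/top0.png

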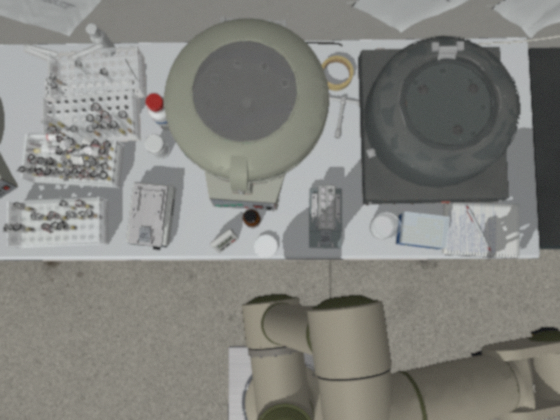

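View pics/side0.png

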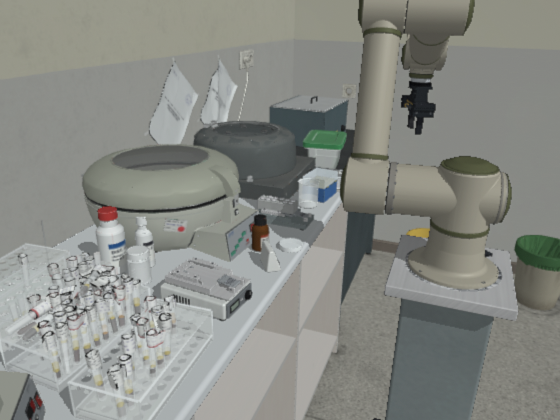

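```bash
python3 - <<'E'
from h import *
from collections import defaultdict
D=defaultdict(list);acc=0
Z={"tube_block":.032,"stand_pad":.033,"stand_mouth":.032,"mixer_mouth":.066,"mixer":0,"stand":0}
for k in range(4):
    s=cams.snapshot("top");acc=acc+s["pixels"].astype(float)/4
    for n in Z:
        r=cams.spot_point(n,"top")
        if r:D[n].append(onz(s,r[0]["uv"],Z[n])[:2])
for n in D:print(n,np.round(np.median(D[n],0),4),np.round(np.std(D[n],0),4))
np.save("top.npy",acc)
for n,z in(("stand",.03),("tube_block",.07),("mixer",.066)):
    m=cams.trace(n,"top")[0]["pixels"].astype(np.uint8)
    c=max(cv2.findContours(m,0,1)[0],key=len)[:,0]
    w=np.array([onz(s,p,z)[:2]for p in c],np.float32)*1000
    print(n,cv2.minAreaRect(w))
# rectified views at deck heights (1 px = 0.5 mm, up = +x, left = +y)
def rect(z,cx,cy,h=110):
    g=np.arange(-h,h,.5)/1000
    P=np.array([[proj(s,(cx-a,cy-b,z)) for b in g[20:-20]] for a in g],np.float32)
    return cv2.remap(acc.astype(np.uint8),P,None,cv2.INTER_CUBIC)
A=rect(.032,.52,-.118);B=rect(.066,.52,.378)
for i in (A,B):
    for k in range(0,i.shape[1],40):cv2.line(i,(k,0),(k,6),(0,0,255))
    for k in range(0,i.shape[0],40):cv2.line(i,(0,k),(6,k),(0,0,255))
cv2.imwrite("pics/rect.png",cv2.hconcat([A,B]));print(A.shape,state()["time"])
E
```

```text
tube_block [ 0.5374 -0.119 ] [0.002  0.0018]
stand_pad [ 0.4521 -0.1099] [0.0054 0.0038]
stand_mouth [ 0.517  -0.1204] [0.0044 0.0035]
mixer_mouth [0.5196 0.3804] [0.003  0.0031]
mixer [0.542  0.3768] [0.0315 0.2808]
stand [ 0.5333 -0.1222] [0.0019 0.0053]
stand ((504.5941162109375, -112.44937133789062), (91.7599868774414, 164.68846130371094), 89.10337829589844)
tube_block ((528.798828125, -112.71372985839844), (56.73215103149414, 120.36378479003906), 89.41595458984375)
mixer ((510.7617492675781, 364.5019226074219), (125.80262756347656, 179.8158416748047), 83.88520812988281)
(440, 400, 3) 2.75
```

View pics/rect.png

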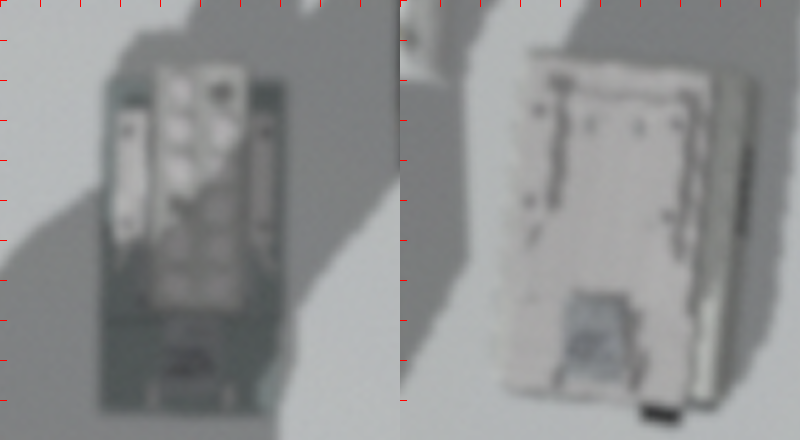

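```bash
python3 - <<'E'
from h import *
s=cams.snapshot("top");acc=np.load("top.npy").astype(np.uint8)
g=np.arange(-105,95,1/3)/1000;h=np.arange(-70,70,1/3)/1000
P=np.array([[proj(s,(.52-a,.378-b,.07)) for b in h] for a in g],np.float32)
i=cv2.remap(acc,P,None,cv2.INTER_CUBIC)
i=cv2.createCLAHE(4,(4,4)).apply(cv2.cvtColor(i,cv2.COLOR_BGR2GRAY))
t=cams.snapshot("side");b=cv2.resize(t["pixels"][250:320,155:260],None,fx=3.6,fy=3.6,interpolation=2)
o=np.zeros((600,800,3),np.uint8);o[:,:i.shape[1]]=i[:,:,None]; o[:b.shape[0],i.shape[1]:i.shape[1]+b.shape[1]]=b[:,:800-i.shape[1]]
cv2.imwrite("pics/mix.png",o);print(i.shape)
# gradient-weighted direction: projection sharpness vs. yaw
f=i.astype(float)
for lab,sub in(("rows 100-560",f[60:560]),):
  best=[]
  for yaw in np.arange(-.2,.05,.005):
    M=cv2.getRotationMatrix2D((210,300),np.degrees(-yaw),1)
    r=cv2.warpAffine(f,M,(420,600))[120:480,60:360]
    best.append((np.var(np.diff(r.mean(0))),np.var(np.diff(r.mean(1))),round(yaw,3)))
  b=np.array(best);print("cols",b[np.argsort(-b[:,0])[:4]].round(2).tolist());print("rows",b[np.argsort(-b[:,1])[:4]].round(2).tolist())
E
```

```text
(600, 420)
cols [[2.54, 0.57, -0.12], [2.54, 0.58, -0.12], [2.53, 0.58, -0.12], [2.53, 0.56, -0.13]]
rows [[2.48, 0.58, -0.1], [2.43, 0.58, -0.1], [2.51, 0.58, -0.11], [2.37, 0.58, -0.1]]
```

View pics/mix.png

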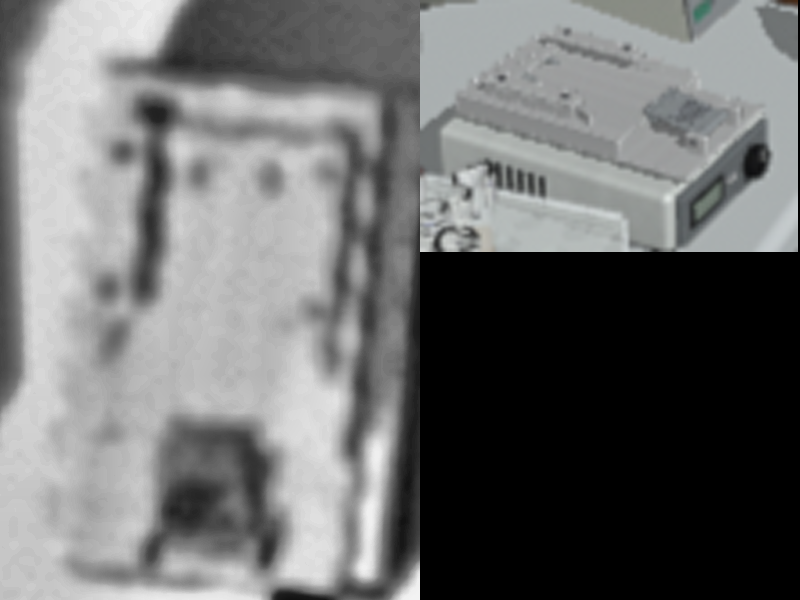

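Emit:
{"name": "arm_command", "arguments": {"commands": [{"fingers":0,"dx":17,"dy":24,"dz":0,"roll":-0.045},{"fingers":0,"dx":17,"dy":24,"dz":0,"roll":-0.045},{"fingers":0,"dx":17,"dy":24,"dz":0,"roll":-0.045},{"fingers":0,"dx":17,"dy":24,"dz":0,"roll":-0.045},{"fingers":0,"dx":17,"dy":24,"dz":0,"roll":-0.045},{"fingers":0,"dx":17,"dy":24,"dz":0,"roll":-0.045},{"fingers":0,"dx":17,"dy":24,"dz":0,"roll":-0.045},{"fingers":0,"dx":17,"dy":24,"dz":0,"roll":-0.045}]}}

```text
time: 3.52
eef_pos: [0.314, -0.3009, 0.2388]
eef_rot: [[1.0, -0.018, 0.0], [-0.018, -1.0, -0.0], [0.0, 0.0, -1.0]]
ft_force: [0.2, 0.5, 0.0]
grip_width: 0.0369
gripper_force: 0.0
```

Emit:
{"name": "arm_command", "arguments": {"commands": [{"fingers":0,"dx":17,"dy":24,"dz":-5,"roll":0},{"fingers":0,"dx":17,"dy":24,"dz":-5,"roll":0},{"fingers":0,"dx":17,"dy":24,"dz":-10,"roll":0},{"fingers":0,"dx":17,"dy":24,"dz":-10,"roll":0},{"fingers":0,"dx":17,"dy":24,"dz":-20,"roll":0},{"fingers":0,"dx":17,"dy":24,"dz":-30,"roll":0},{"fingers":0,"dx":17,"dy":24,"dz":-30,"roll":0},{"fingers":0,"dx":17,"dy":20,"dz":-30,"roll":0}]}}

```text
time: 4.18
eef_pos: [0.4498, -0.1129, 0.0982]
eef_rot: [[1.0, -0.015, 0.001], [-0.015, -1.0, -0.0], [0.001, 0.0, -1.0]]
ft_force: [0.4, -1.1, 0.6]
grip_width: 0.0005
gripper_force: 0.0
```

Emit:
{"name": "arm_command", "arguments": {"commands": [{"fingers":0,"dx":1,"dy":-1,"dz":-20,"roll":0},{"fingers":0,"dx":0,"dy":0,"dz":-20,"roll":0},{"fingers":0,"dx":0,"dy":0,"dz":-14,"roll":0},{"fingers":0,"dx":0,"dy":0,"dz":0,"roll":0}]}}

```text
time: 4.52
eef_pos: [0.449, -0.1147, 0.043]
eef_rot: [[1.0, -0.015, -0.004], [-0.015, -1.0, 0.002], [-0.004, -0.002, -1.0]]
ft_force: [-0.3, -0.3, -0.2]
grip_width: 0.0005
gripper_force: 0.0
```

```bash
python3 - <<'E'
from h import *
t=cams.snapshot("side");p=state()["eef_pos"];print(p,state()["ft_force"],proj(t,p),proj(t,(.4515,-.114,.033)))
cv2.imwrite("pics/press.png",cv2.resize(t["pixels"][150:250,230:365],None,fx=5.5,fy=5.5,interpolation=2))
E
```

```text
[ 0.44968252 -0.11521672  0.04450505] [0.13116012 0.190029   0.32276944] [302.65202465 209.2106181 ] [301.84029443 212.70289127]
```

View pics/press.png

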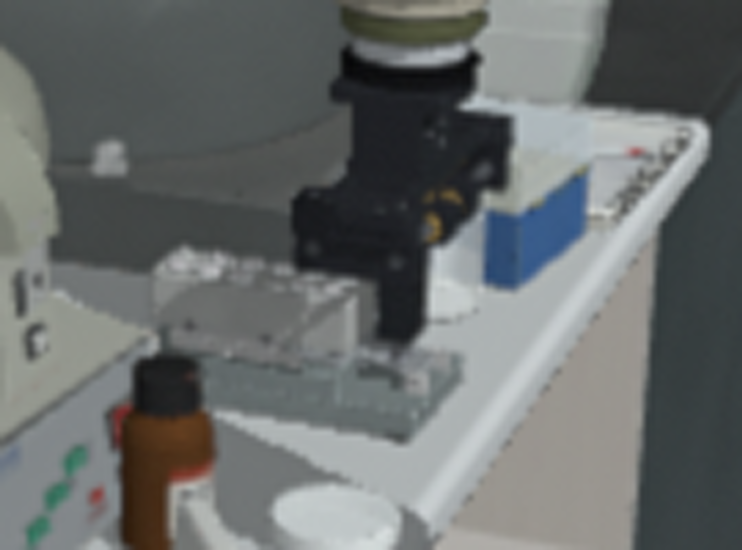

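Emit:
{"name": "arm_command", "arguments": {"commands": [{"fingers":0,"dx":1,"dy":1,"dz":-4,"roll":0},{"fingers":0,"dx":0,"dy":0,"dz":-4,"roll":0},{"fingers":0,"dx":0,"dy":0,"dz":-1.5,"roll":0},{"fingers":0,"dx":0,"dy":0,"dz":-1,"roll":0},{"fingers":0,"dx":0,"dy":0,"dz":0,"roll":0}]}}

```text
time: 4.98
eef_pos: [0.4514, -0.1147, 0.0351]
eef_rot: [[1.0, -0.015, 0.001], [-0.015, -1.0, -0.0], [0.001, 0.0, -1.0]]
ft_force: [0.3, -0.2, 1.9]
grip_width: -0.0003
gripper_force: 1.1
```

Emit:
{"name": "arm_command", "arguments": {"commands": [{"fingers":0,"dx":0,"dy":0,"dz":-1,"roll":0},{"fingers":0,"dx":0,"dy":0,"dz":0,"roll":0}]}}

```text
time: 5.15
eef_pos: [0.4516, -0.1147, 0.0342]
eef_rot: [[1.0, -0.015, 0.001], [-0.015, -1.0, -0.001], [0.001, 0.0, -1.0]]
ft_force: [0.3, 1.4, 5.2]
grip_width: 0.0006
gripper_force: 2.2
```

Emit:
{"name": "arm_command", "arguments": {"commands": [{"fingers":0,"dx":0,"dy":0,"dz":-0.7,"roll":0},{"fingers":0,"dx":0,"dy":0,"dz":0,"roll":0}]}}

```text
time: 5.32
eef_pos: [0.4517, -0.1147, 0.0336]
eef_rot: [[1.0, -0.015, 0.002], [-0.015, -1.0, -0.001], [0.002, 0.001, -1.0]]
ft_force: [0.9, 0.8, 5.2]
grip_width: 0.0004
gripper_force: 2.4
```

Emit:
{"name": "arm_command", "arguments": {"commands": [{"fingers":0,"dx":0,"dy":0,"dz":-0.6,"roll":0},{"fingers":0,"dx":0,"dy":0,"dz":0,"roll":0}]}}

```text
time: 5.48
eef_pos: [0.4518, -0.1147, 0.033]
eef_rot: [[1.0, -0.015, 0.002], [-0.015, -1.0, -0.001], [0.002, 0.001, -1.0]]
ft_force: [1.1, 2.3, 5.3]
grip_width: 0.0005
gripper_force: 2.3
```

Emit:
{"name": "arm_command", "arguments": {"commands": [{"fingers":0,"dx":0,"dy":0,"dz":-0.5,"roll":0},{"fingers":0,"dx":0,"dy":0,"dz":0,"roll":0}]}}

```text
time: 5.65
eef_pos: [0.4519, -0.1147, 0.0325]
eef_rot: [[1.0, -0.015, 0.002], [-0.015, -1.0, -0.001], [0.002, 0.001, -1.0]]
ft_force: [1.7, 2.0, 4.8]
grip_width: 0.0004
gripper_force: 2.3
```

```bash
python3 - <<'E'
from h import *
s=cams.snapshot("top");a=np.load("top.npy")
print([ (r["uv"],onz(s,r["uv"],.032)) for r in cams.spot_point("tube_block","top")[:1]])
g=lambda i:i[180:250,305:345].astype(float).mean(2)
d=np.abs(g(s["pixels"])-g(a)); print(d.mean(1).round().tolist())
for n in("tube_block",):
    m=cams.trace(n,"top")[0]["pixels"];r=np.where(m.any(1))[0];print(r[0],r[-1])
E
```

```text
[([324.5, 206.6], array([ 0.53724859, -0.112742  ,  0.032     ]))]
[16.0, 16.0, 15.0, 14.0, 12.0, 11.0, 12.0, 13.0, 15.0, 16.0, 17.0, 16.0, 15.0, 16.0, 17.0, 19.0, 20.0, 20.0, 21.0, 22.0, 20.0, 24.0, 31.0, 34.0, 36.0, 36.0, 36.0, 35.0, 35.0, 35.0, 35.0, 35.0, 34.0, 31.0, 29.0, 28.0, 25.0, 21.0, 18.0, 16.0, 15.0, 14.0, 14.0, 15.0, 15.0, 14.0, 13.0, 13.0, 11.0, 13.0, 15.0, 15.0, 15.0, 14.0, 13.0, 13.0, 13.0, 13.0, 13.0, 14.0, 14.0, 12.0, 14.0, 17.0, 18.0, 18.0, 19.0, 24.0, 34.0, 43.0]
186 207
```

Emit:
{"name": "arm_command", "arguments": {"commands": [{"fingers":0,"dx":0,"dy":0,"dz":-0.6,"roll":0},{"fingers":0,"dx":0,"dy":0,"dz":0,"roll":0}]}}

```text
time: 5.97
eef_pos: [0.4516, -0.1147, 0.0316]
eef_rot: [[1.0, -0.015, 0.001], [-0.015, -1.0, -0.001], [0.001, 0.001, -1.0]]
ft_force: [1.1, 0.2, 0.7]
grip_width: 0.0004
gripper_force: 0.5
```

Emit:
{"name": "arm_command", "arguments": {"commands": [{"fingers":0,"dx":0,"dy":0,"dz":-0.6,"roll":0},{"fingers":0,"dx":0,"dy":0,"dz":0,"roll":0}]}}

```text
time: 6.13
eef_pos: [0.4515, -0.1147, 0.0308]
eef_rot: [[1.0, -0.015, 0.001], [-0.015, -1.0, -0.0], [0.001, 0.0, -1.0]]
ft_force: [1.6, -0.5, 2.9]
grip_width: 0.0002
gripper_force: 1.7
```

Emit:
{"name": "arm_command", "arguments": {"commands": [{"fingers":0,"dx":0,"dy":0,"dz":10,"roll":0},{"fingers":0,"dx":0,"dy":0,"dz":30,"roll":0},{"fingers":70,"dx":0,"dy":0,"dz":35,"roll":0},{"fingers":70,"dx":0,"dy":0,"dz":10,"roll":0},{"fingers":70,"dx":0,"dy":0,"dz":0,"roll":0},{"fingers":70,"dx":0,"dy":0,"dz":0,"roll":0}]}}

```text
time: 6.63
eef_pos: [0.4507, -0.1144, 0.1157]
eef_rot: [[1.0, -0.015, -0.0], [-0.015, -1.0, 0.0], [-0.0, -0.0, -1.0]]
ft_force: [0.8, 0.9, 1.0]
grip_width: 0.0254
gripper_force: 0.0
```

```bash
python3 - <<'E'
from h import *
t=cams.snapshot("side");p=state()["eef_pos"];print(p,[r["uv"] for r in cams.spot_point("tube_block","side")[:1]])
cv2.imwrite("pics/sprung.png",cv2.resize(t["pixels"][170:240,235:340],None,fx=7,fy=7,interpolation=2))
print("corner near-left bottom at home/out",proj(t,(.4725,-.092,.038)),proj(t,(.4645,-.092,.038)))
E
```

```text
[ 0.45040171 -0.1141713   0.11489355] [[278.6, 209.4]]
corner near-left bottom at home/out [293.17171594 212.75021135] [295.64865092 213.13820864]
```

View pics/sprung.png

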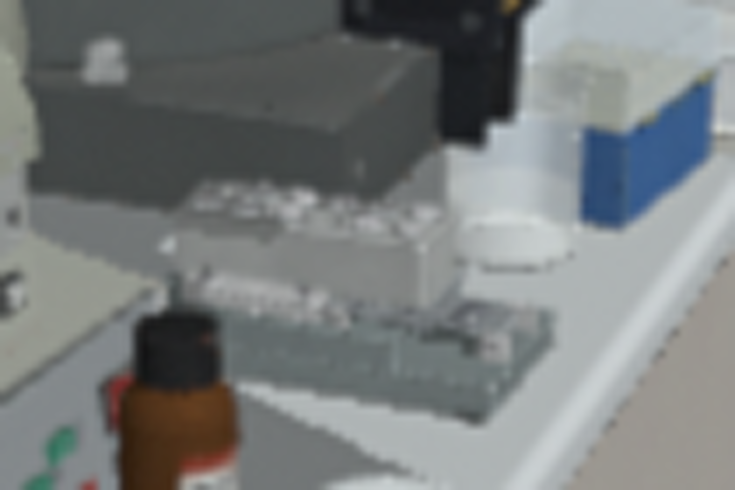

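Emit:
{"name": "arm_command", "arguments": {"commands": [{"fingers":72,"dx":25,"dy":-1,"dz":0,"roll":0},{"fingers":72,"dx":25,"dy":0,"dz":0,"roll":0},{"fingers":72,"dx":24,"dy":0,"dz":0,"roll":0},{"fingers":72,"dx":0,"dy":0,"dz":-10,"roll":0},{"fingers":72,"dx":0,"dy":0,"dz":-20,"roll":0},{"fingers":72,"dx":0,"dy":0,"dz":-20,"roll":0},{"fingers":72,"dx":0,"dy":0,"dz":-14,"roll":0},{"fingers":72,"dx":0,"dy":0,"dz":0,"roll":0}]}}

```text
time: 7.4
eef_pos: [0.5224, -0.1145, 0.0477]
eef_rot: [[1.0, -0.015, -0.007], [-0.015, -1.0, 0.003], [-0.008, -0.003, -1.0]]
ft_force: [-0.2, 0.9, -0.5]
grip_width: 0.0717
gripper_force: 0.0
```

Emit:
{"name": "arm_command", "arguments": {"commands": [{"fingers":50,"dx":0,"dy":0,"dz":0,"roll":0},{"fingers":48,"dx":0,"dy":0,"dz":0,"roll":0},{"fingers":48,"dx":0,"dy":0,"dz":0,"roll":0},{"fingers":48,"dx":0,"dy":0,"dz":0,"roll":0}]}}

```text
time: 7.73
eef_pos: [0.5253, -0.1152, 0.0525]
eef_rot: [[1.0, -0.016, 0.001], [-0.016, -1.0, 0.0], [0.001, -0.0, -1.0]]
ft_force: [0.7, 9.1, 3.0]
grip_width: 0.0486
gripper_force: 4.7
```

Emit:
{"name": "arm_command", "arguments": {"commands": [{"fingers":30,"dx":0,"dy":0,"dz":0,"roll":0},{"fingers":30,"dx":0,"dy":0,"dz":0,"roll":0},{"fingers":30,"dx":0,"dy":0,"dz":0,"roll":0}]}}

```text
time: 7.98
eef_pos: [0.5252, -0.1139, 0.0524]
eef_rot: [[1.0, -0.015, 0.0], [-0.015, -1.0, 0.003], [0.0, -0.003, -1.0]]
ft_force: [0.1, 10.7, 4.2]
grip_width: 0.0457
gripper_force: 30.0
```

Emit:
{"name": "arm_command", "arguments": {"commands": [{"fingers":30,"dx":0,"dy":1,"dz":0,"roll":0},{"fingers":30,"dx":0,"dy":0.5,"dz":0,"roll":0},{"fingers":30,"dx":-2,"dy":0,"dz":0,"roll":0},{"fingers":30,"dx":-4,"dy":0,"dz":0,"roll":0},{"fingers":30,"dx":-6,"dy":0,"dz":0,"roll":0}]}}

```text
time: 8.4
eef_pos: [0.514, -0.1136, 0.0522]
eef_rot: [[1.0, -0.015, 0.003], [-0.015, -1.0, 0.0], [0.003, -0.0, -1.0]]
ft_force: [4.0, 7.2, 2.0]
grip_width: 0.0456
gripper_force: 30.0
```

Emit:
{"name": "arm_command", "arguments": {"commands": [{"fingers":30,"dx":-6,"dy":0.6,"dz":0,"roll":0},{"fingers":30,"dx":-8,"dy":0.6,"dz":0,"roll":0},{"fingers":30,"dx":-8,"dy":0.3,"dz":0,"roll":0},{"fingers":30,"dx":-8,"dy":0.2,"dz":0,"roll":0},{"fingers":30,"dx":-8,"dy":0.1,"dz":0,"roll":0},{"fingers":30,"dx":-8,"dy":0,"dz":0,"roll":0},{"fingers":30,"dx":0,"dy":0,"dz":0,"roll":0}]}}

```text
time: 8.98
eef_pos: [0.4657, -0.1124, 0.0521]
eef_rot: [[1.0, -0.015, -0.001], [-0.015, -1.0, -0.0], [-0.001, 0.0, -1.0]]
ft_force: [-5.3, -2.0, 10.0]
grip_width: 0.046
gripper_force: 30.0
```

Emit:
{"name": "arm_command", "arguments": {"commands": [{"fingers":30,"dx":0,"dy":0,"dz":4,"roll":0},{"fingers":30,"dx":0,"dy":0,"dz":8,"roll":0},{"fingers":30,"dx":0,"dy":0,"dz":12,"roll":0},{"fingers":30,"dx":-3,"dy":0,"dz":25,"roll":0},{"fingers":30,"dx":-10,"dy":0,"dz":30,"roll":0},{"fingers":30,"dx":-15,"dy":0,"dz":30,"roll":0},{"fingers":30,"dx":-15,"dy":10,"dz":10,"roll":0}]}}

```text
time: 9.57
eef_pos: [0.4243, -0.1033, 0.1739]
eef_rot: [[1.0, -0.016, 0.003], [-0.016, -1.0, -0.002], [0.003, 0.002, -1.0]]
ft_force: [0.1, -0.4, -4.2]
grip_width: 0.0458
gripper_force: 30.0
```

Emit:
{"name": "arm_command", "arguments": {"commands": [{"fingers":30,"dx":0,"dy":15,"dz":0,"roll":0},{"fingers":30,"dx":0,"dy":25,"dz":0,"roll":0},{"fingers":30,"dx":0,"dy":30,"dz":0,"roll":0},{"fingers":30,"dx":0,"dy":35,"dz":0,"roll":0},{"fingers":30,"dx":0,"dy":35,"dz":0,"roll":0},{"fingers":30,"dx":0,"dy":35,"dz":0,"roll":0},{"fingers":30,"dx":0,"dy":35,"dz":0,"roll":0},{"fingers":30,"dx":0,"dy":35,"dz":0,"roll":0}]}}

```text
time: 10.23
eef_pos: [0.4228, 0.1444, 0.1704]
eef_rot: [[1.0, -0.015, -0.002], [-0.015, -1.0, -0.0], [-0.002, 0.0, -1.0]]
ft_force: [1.6, -0.7, -5.3]
grip_width: 0.0455
gripper_force: 30.0
```

Emit:
{"name": "arm_command", "arguments": {"commands": [{"fingers":30,"dx":0,"dy":35,"dz":0,"roll":0},{"fingers":30,"dx":0,"dy":35,"dz":0,"roll":0},{"fingers":30,"dx":0,"dy":35,"dz":0,"roll":-0.02},{"fingers":30,"dx":0,"dy":35,"dz":0,"roll":-0.02},{"fingers":30,"dx":0,"dy":35,"dz":0,"roll":-0.02},{"fingers":30,"dx":0,"dy":35,"dz":0,"roll":-0.02},{"fingers":30,"dx":10,"dy":20,"dz":0,"roll":0},{"fingers":30,"dx":10,"dy":8,"dz":0,"roll":0}]}}

```text
time: 10.9
eef_pos: [0.4427, 0.3832, 0.1699]
eef_rot: [[0.996, -0.092, -0.003], [-0.092, -0.996, -0.001], [-0.002, 0.001, -1.0]]
ft_force: [1.3, 1.0, -4.6]
grip_width: 0.0457
gripper_force: 30.0
```

Emit:
{"name": "arm_command", "arguments": {"commands": [{"fingers":30,"dx":12,"dy":-1,"dz":-15,"roll":0},{"fingers":30,"dx":12,"dy":-1,"dz":-25,"roll":0},{"fingers":30,"dx":0,"dy":0,"dz":-25,"roll":-0.003},{"fingers":30,"dx":0,"dy":0,"dz":0,"roll":0},{"fingers":30,"dx":0,"dy":0,"dz":0,"roll":0}]}}

```text
time: 11.32
eef_pos: [0.4671, 0.3782, 0.1047]
eef_rot: [[0.995, -0.098, -0.004], [-0.098, -0.995, -0.002], [-0.004, 0.002, -1.0]]
ft_force: [-0.1, -0.4, -3.9]
grip_width: 0.0455
gripper_force: 30.0
```

```bash
python3 - <<'E'
from h import *
p=state()["eef_pos"];print(p,state()["eef_rot"][0])
s=cams.snapshot("top");t=cams.snapshot("side")
f=lambda i:cv2.resize(i,(400,400),interpolation=2)
cv2.imwrite("pics/over.png",cv2.hconcat([f(s["pixels"][175:255,110:190]),f(t["pixels"][230:320,160:250])]))
E
```

```text
[0.46708951 0.37820351 0.10473901] [ 0.99518142 -0.0979693  -0.00399465]
```

View pics/over.png

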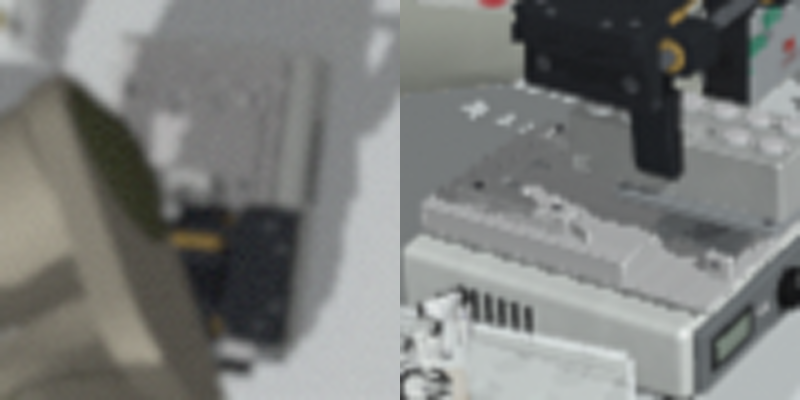

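Emit:
{"name": "arm_command", "arguments": {"commands": [{"fingers":30,"dx":0,"dy":3,"dz":-5,"roll":0},{"fingers":30,"dx":0,"dy":0,"dz":-5,"roll":0},{"fingers":30,"dx":0,"dy":0,"dz":-3,"roll":0},{"fingers":30,"dx":0,"dy":0,"dz":0,"roll":0},{"fingers":30,"dx":0,"dy":0,"dz":0,"roll":0}]}}

```text
time: 11.83
eef_pos: [0.4681, 0.3818, 0.0926]
eef_rot: [[0.995, -0.098, -0.0], [-0.098, -0.995, -0.0], [-0.0, 0.0, -1.0]]
ft_force: [-0.4, 1.0, -5.2]
grip_width: 0.0459
gripper_force: 30.0
```

Emit:
{"name": "arm_command", "arguments": {"commands": [{"fingers":30,"dx":0,"dy":0,"dz":-2,"roll":0},{"fingers":30,"dx":0,"dy":0,"dz":-2,"roll":0},{"fingers":30,"dx":0,"dy":0,"dz":-1,"roll":0},{"fingers":30,"dx":0,"dy":0,"dz":0,"roll":0}]}}

```text
time: 12.17
eef_pos: [0.4683, 0.3818, 0.0877]
eef_rot: [[0.995, -0.098, 0.0], [-0.098, -0.995, 0.0], [0.0, -0.0, -1.0]]
ft_force: [-0.1, 0.4, -3.1]
grip_width: 0.046
gripper_force: 30.0
```

Emit:
{"name": "arm_command", "arguments": {"commands": [{"fingers":30,"dx":0,"dy":0,"dz":-0.8,"roll":0},{"fingers":30,"dx":0,"dy":0,"dz":0,"roll":0}]}}

```text
time: 12.33
eef_pos: [0.4683, 0.3818, 0.087]
eef_rot: [[0.995, -0.098, 0.0], [-0.098, -0.995, 0.0], [0.0, -0.0, -1.0]]
ft_force: [0.4, -0.3, -3.1]
grip_width: 0.0457
gripper_force: 30.0
```

Emit:
{"name": "arm_command", "arguments": {"commands": [{"fingers":30,"dx":0,"dy":0,"dz":-0.6,"roll":0},{"fingers":30,"dx":0,"dy":0,"dz":0,"roll":0}]}}

```text
time: 12.5
eef_pos: [0.4683, 0.3818, 0.0864]
eef_rot: [[0.995, -0.098, 0.0], [-0.098, -0.995, 0.0], [0.0, -0.0, -1.0]]
ft_force: [1.1, 0.9, -2.9]
grip_width: 0.0457
gripper_force: 30.0
```

Emit:
{"name": "arm_command", "arguments": {"commands": [{"fingers":30,"dx":0,"dy":0,"dz":-0.5,"roll":0},{"fingers":30,"dx":0,"dy":0,"dz":0,"roll":0}]}}

```text
time: 12.67
eef_pos: [0.4683, 0.3819, 0.0863]
eef_rot: [[0.995, -0.098, 0.0], [-0.098, -0.995, 0.0], [0.0, -0.0, -1.0]]
ft_force: [-0.7, -1.4, 1.6]
grip_width: 0.0461
gripper_force: 30.0
```

Emit:
{"name": "arm_command", "arguments": {"commands": [{"fingers":30,"dx":2,"dy":-0.2,"dz":0.3,"roll":0},{"fingers":30,"dx":3,"dy":-0.3,"dz":0,"roll":0},{"fingers":30,"dx":3,"dy":-0.3,"dz":0,"roll":0},{"fingers":30,"dx":3,"dy":-0.3,"dz":0,"roll":0},{"fingers":30,"dx":0,"dy":0,"dz":0,"roll":0}]}}

```text
time: 13.08
eef_pos: [0.48, 0.3807, 0.0862]
eef_rot: [[0.995, -0.098, 0.001], [-0.098, -0.995, 0.0], [0.001, -0.001, -1.0]]
ft_force: [1.5, 0.1, 0.6]
grip_width: 0.046
gripper_force: 30.0
```

Emit:
{"name": "arm_command", "arguments": {"commands": [{"fingers":30,"dx":2,"dy":-0.2,"dz":0,"roll":0},{"fingers":30,"dx":2,"dy":-0.2,"dz":0,"roll":0},{"fingers":30,"dx":2,"dy":-0.2,"dz":0,"roll":0},{"fingers":30,"dx":0,"dy":0,"dz":0,"roll":0}]}}

```text
time: 13.42
eef_pos: [0.4856, 0.3801, 0.0862]
eef_rot: [[0.995, -0.098, 0.001], [-0.098, -0.995, 0.0], [0.001, -0.0, -1.0]]
ft_force: [0.3, 1.0, 1.6]
grip_width: 0.0457
gripper_force: 30.0
```

Emit:
{"name": "arm_command", "arguments": {"commands": [{"fingers":30,"dx":2,"dy":-0.2,"dz":0,"roll":0},{"fingers":30,"dx":2,"dy":-0.2,"dz":0,"roll":0},{"fingers":30,"dx":0,"dy":0,"dz":0,"roll":0}]}}

```text
time: 13.67
eef_pos: [0.4896, 0.3798, 0.0862]
eef_rot: [[0.995, -0.098, 0.001], [-0.098, -0.995, 0.0], [0.001, -0.001, -1.0]]
ft_force: [-0.2, 1.6, 3.3]
grip_width: 0.0457
gripper_force: 30.0
```

Emit:
{"name": "arm_command", "arguments": {"commands": [{"fingers":30,"dx":2,"dy":-0.2,"dz":0,"roll":0},{"fingers":30,"dx":2,"dy":-0.2,"dz":0,"roll":0},{"fingers":30,"dx":0,"dy":0,"dz":0,"roll":0}]}}

```text
time: 13.92
eef_pos: [0.4935, 0.3794, 0.0862]
eef_rot: [[0.995, -0.098, 0.001], [-0.098, -0.995, 0.001], [0.0, -0.001, -1.0]]
ft_force: [-1.8, 2.4, 2.5]
grip_width: 0.0455
gripper_force: 30.0
```

Emit:
{"name": "arm_command", "arguments": {"commands": [{"fingers":30,"dx":2,"dy":-0.2,"dz":0,"roll":0},{"fingers":30,"dx":2,"dy":-0.2,"dz":0,"roll":0},{"fingers":30,"dx":0,"dy":0,"dz":0,"roll":0}]}}

```text
time: 14.17
eef_pos: [0.4976, 0.3791, 0.0863]
eef_rot: [[0.995, -0.098, 0.001], [-0.098, -0.995, 0.001], [0.001, -0.001, -1.0]]
ft_force: [-0.7, 2.5, 3.8]
grip_width: 0.0457
gripper_force: 30.0
```

Emit:
{"name": "arm_command", "arguments": {"commands": [{"fingers":30,"dx":2,"dy":0.1,"dz":0,"roll":0},{"fingers":30,"dx":2,"dy":-0.1,"dz":0,"roll":0},{"fingers":30,"dx":2,"dy":-0.2,"dz":0,"roll":0},{"fingers":30,"dx":0,"dy":0,"dz":0,"roll":0}]}}

```text
time: 14.5
eef_pos: [0.5035, 0.3785, 0.0862]
eef_rot: [[0.995, -0.098, 0.0], [-0.098, -0.995, -0.0], [0.0, 0.0, -1.0]]
ft_force: [-2.5, 1.7, 4.5]
grip_width: 0.0459
gripper_force: 30.0
```

Emit:
{"name": "arm_command", "arguments": {"commands": [{"fingers":30,"dx":2,"dy":-0.2,"dz":0,"roll":0},{"fingers":30,"dx":2,"dy":-0.2,"dz":0,"roll":0},{"fingers":30,"dx":2,"dy":-0.2,"dz":0,"roll":0},{"fingers":30,"dx":0,"dy":0,"dz":0,"roll":0}]}}

```text
time: 14.83
eef_pos: [0.5096, 0.3779, 0.0863]
eef_rot: [[0.995, -0.098, 0.0], [-0.098, -0.995, -0.0], [0.0, 0.0, -1.0]]
ft_force: [-2.3, 1.9, 4.0]
grip_width: 0.0457
gripper_force: 30.0
```

Emit:
{"name": "arm_command", "arguments": {"commands": [{"fingers":30,"dx":2,"dy":-0.2,"dz":0,"roll":0},{"fingers":30,"dx":2,"dy":-0.2,"dz":0,"roll":0},{"fingers":30,"dx":2,"dy":-0.2,"dz":0,"roll":0},{"fingers":30,"dx":0,"dy":0,"dz":0,"roll":0}]}}

```text
time: 15.17
eef_pos: [0.5155, 0.3773, 0.0862]
eef_rot: [[0.995, -0.098, 0.0], [-0.098, -0.995, -0.0], [0.0, 0.0, -1.0]]
ft_force: [-1.6, 0.8, 4.7]
grip_width: 0.0459
gripper_force: 30.0
```

Emit:
{"name": "arm_command", "arguments": {"commands": [{"fingers":30,"dx":2,"dy":-0.2,"dz":0,"roll":0},{"fingers":30,"dx":2,"dy":-0.2,"dz":0,"roll":0},{"fingers":30,"dx":0,"dy":0,"dz":0,"roll":0}]}}

```text
time: 15.42
eef_pos: [0.5195, 0.3769, 0.0863]
eef_rot: [[0.995, -0.098, 0.0], [-0.098, -0.995, -0.0], [0.0, 0.0, -1.0]]
ft_force: [-1.3, 1.7, 4.8]
grip_width: 0.0456
gripper_force: 30.0
```

Emit:
{"name": "arm_command", "arguments": {"commands": [{"fingers":30,"dx":2,"dy":-0.2,"dz":0,"roll":0},{"fingers":30,"dx":2,"dy":-0.2,"dz":0,"roll":0},{"fingers":30,"dx":0,"dy":0,"dz":0,"roll":0}]}}

```text
time: 15.67
eef_pos: [0.5235, 0.3765, 0.0863]
eef_rot: [[0.995, -0.098, 0.0], [-0.098, -0.995, -0.0], [0.0, 0.0, -1.0]]
ft_force: [-1.4, 0.4, 5.8]
grip_width: 0.0459
gripper_force: 30.0
```

Emit:
{"name": "arm_command", "arguments": {"commands": [{"fingers":30,"dx":2,"dy":-0.2,"dz":0,"roll":0},{"fingers":30,"dx":0,"dy":0,"dz":0,"roll":0}]}}

```text
time: 15.83
eef_pos: [0.5255, 0.3763, 0.0863]
eef_rot: [[0.995, -0.098, 0.0], [-0.098, -0.995, -0.0], [0.0, 0.0, -1.0]]
ft_force: [-1.7, 0.6, 3.7]
grip_width: 0.0459
gripper_force: 30.0
```

Emit:
{"name": "arm_command", "arguments": {"commands": [{"fingers":30,"dx":1,"dy":-0.1,"dz":0,"roll":0},{"fingers":30,"dx":1,"dy":-0.1,"dz":0,"roll":0},{"fingers":30,"dx":0,"dy":0,"dz":0,"roll":0}]}}

```text
time: 16.08
eef_pos: [0.5273, 0.3761, 0.0863]
eef_rot: [[0.995, -0.098, 0.0], [-0.098, -0.995, -0.0], [0.0, 0.0, -1.0]]
ft_force: [-2.8, 0.8, 5.4]
grip_width: 0.0454
gripper_force: 30.0
```

Emit:
{"name": "arm_command", "arguments": {"commands": [{"fingers":30,"dx":1,"dy":-0.1,"dz":0,"roll":0},{"fingers":30,"dx":1,"dy":-0.1,"dz":0,"roll":0},{"fingers":30,"dx":0,"dy":0,"dz":0,"roll":0}]}}

```text
time: 16.33
eef_pos: [0.5293, 0.376, 0.0863]
eef_rot: [[0.995, -0.098, 0.0], [-0.098, -0.995, -0.0], [0.0, 0.0, -1.0]]
ft_force: [-3.1, 1.3, 5.0]
grip_width: 0.0456
gripper_force: 30.0
```

Emit:
{"name": "arm_command", "arguments": {"commands": [{"fingers":30,"dx":1,"dy":-0.1,"dz":0,"roll":0},{"fingers":30,"dx":1,"dy":-0.1,"dz":0,"roll":0},{"fingers":30,"dx":0,"dy":0,"dz":0,"roll":0}]}}

```text
time: 16.58
eef_pos: [0.5313, 0.3757, 0.0863]
eef_rot: [[0.995, -0.098, 0.0], [-0.098, -0.995, -0.0], [0.0, 0.0, -1.0]]
ft_force: [-3.0, 0.9, 5.8]
grip_width: 0.0454
gripper_force: 30.0
```

Emit:
{"name": "arm_command", "arguments": {"commands": [{"fingers":30,"dx":1,"dy":-0.1,"dz":0,"roll":0},{"fingers":30,"dx":1,"dy":-0.1,"dz":0,"roll":0},{"fingers":30,"dx":0,"dy":0,"dz":0,"roll":0}]}}

```text
time: 16.83
eef_pos: [0.5333, 0.3756, 0.0863]
eef_rot: [[0.995, -0.098, 0.0], [-0.098, -0.995, -0.0], [0.0, 0.0, -1.0]]
ft_force: [-1.7, 1.3, 5.3]
grip_width: 0.0458
gripper_force: 30.0
```

Emit:
{"name": "arm_command", "arguments": {"commands": [{"fingers":30,"dx":1,"dy":-0.1,"dz":0,"roll":0},{"fingers":30,"dx":1,"dy":-0.1,"dz":0,"roll":0},{"fingers":30,"dx":0,"dy":0,"dz":0,"roll":0}]}}

```text
time: 17.08
eef_pos: [0.5346, 0.3754, 0.0863]
eef_rot: [[0.995, -0.098, -0.002], [-0.098, -0.995, -0.0], [-0.002, 0.001, -1.0]]
ft_force: [-6.4, 1.0, 7.4]
grip_width: 0.0457
gripper_force: 30.0
```

Emit:
{"name": "arm_command", "arguments": {"commands": [{"fingers":30,"dx":1,"dy":-0.1,"dz":0,"roll":0},{"fingers":30,"dx":0,"dy":0,"dz":0,"roll":0}]}}

```text
time: 17.25
eef_pos: [0.5356, 0.3754, 0.0864]
eef_rot: [[0.995, -0.098, -0.002], [-0.098, -0.995, -0.0], [-0.002, 0.001, -1.0]]
ft_force: [-7.2, 0.8, 8.8]
grip_width: 0.0457
gripper_force: 30.0
```

Emit:
{"name": "arm_command", "arguments": {"commands": [{"fingers":30,"dx":1,"dy":-0.1,"dz":0,"roll":0},{"fingers":30,"dx":1,"dy":-0.1,"dz":0,"roll":0},{"fingers":30,"dx":0,"dy":0,"dz":0,"roll":0}]}}

```text
time: 17.5
eef_pos: [0.5375, 0.3752, 0.0863]
eef_rot: [[0.995, -0.098, -0.002], [-0.098, -0.995, -0.0], [-0.002, 0.001, -1.0]]
ft_force: [-6.2, 1.2, 7.8]
grip_width: 0.0457
gripper_force: 30.0
```

Emit:
{"name": "arm_command", "arguments": {"commands": [{"fingers":30,"dx":1,"dy":-0.1,"dz":0,"roll":0},{"fingers":30,"dx":1,"dy":-0.1,"dz":0,"roll":0},{"fingers":30,"dx":0,"dy":0,"dz":0,"roll":0}]}}

```text
time: 17.75
eef_pos: [0.5395, 0.375, 0.0864]
eef_rot: [[0.995, -0.098, -0.002], [-0.098, -0.995, -0.0], [-0.002, 0.001, -1.0]]
ft_force: [-6.9, 1.1, 8.0]
grip_width: 0.0458
gripper_force: 30.0
```

Emit:
{"name": "arm_command", "arguments": {"commands": [{"fingers":30,"dx":1,"dy":-0.1,"dz":0,"roll":0},{"fingers":30,"dx":0,"dy":0,"dz":0,"roll":0}]}}

```text
time: 17.92
eef_pos: [0.5404, 0.3749, 0.0863]
eef_rot: [[0.995, -0.098, -0.002], [-0.098, -0.995, -0.001], [-0.002, 0.001, -1.0]]
ft_force: [-7.6, 0.9, 8.8]
grip_width: 0.0458
gripper_force: 30.0
```

Emit:
{"name": "arm_command", "arguments": {"commands": [{"fingers":30,"dx":0.6,"dy":-0.1,"dz":0,"roll":0},{"fingers":30,"dx":0,"dy":0,"dz":0,"roll":0}]}}

```text
time: 18.08
eef_pos: [0.5409, 0.3748, 0.0864]
eef_rot: [[0.995, -0.098, -0.002], [-0.098, -0.995, -0.0], [-0.002, 0.001, -1.0]]
ft_force: [-8.2, -0.2, 8.7]
grip_width: 0.0458
gripper_force: 30.0
```

Emit:
{"name": "arm_command", "arguments": {"commands": [{"fingers":30,"dx":0.6,"dy":0,"dz":0,"roll":0},{"fingers":30,"dx":0,"dy":0,"dz":0,"roll":0}]}}

```text
time: 18.25
eef_pos: [0.5415, 0.3748, 0.0864]
eef_rot: [[0.995, -0.098, -0.002], [-0.098, -0.995, -0.001], [-0.002, 0.001, -1.0]]
ft_force: [-8.7, -0.4, 9.4]
grip_width: 0.0456
gripper_force: 30.0
```

Emit:
{"name": "arm_command", "arguments": {"commands": [{"fingers":30,"dx":0.5,"dy":-0.1,"dz":0,"roll":0},{"fingers":30,"dx":0,"dy":0,"dz":0,"roll":0}]}}

```text
time: 18.42
eef_pos: [0.542, 0.3747, 0.0863]
eef_rot: [[0.995, -0.098, -0.002], [-0.098, -0.995, -0.0], [-0.002, 0.001, -1.0]]
ft_force: [-9.0, 1.2, 7.8]
grip_width: 0.0459
gripper_force: 30.0
```

Emit:
{"name": "arm_command", "arguments": {"commands": [{"fingers":30,"dx":0.4,"dy":0,"dz":0,"roll":0},{"fingers":30,"dx":0,"dy":0,"dz":0,"roll":0}]}}

```text
time: 18.58
eef_pos: [0.5424, 0.3747, 0.0862]
eef_rot: [[0.995, -0.098, -0.002], [-0.098, -0.995, -0.001], [-0.002, 0.001, -1.0]]
ft_force: [-8.1, 0.3, 8.4]
grip_width: 0.0453
gripper_force: 30.0
```

Emit:
{"name": "arm_command", "arguments": {"commands": [{"fingers":30,"dx":0.4,"dy":0,"dz":0,"roll":0},{"fingers":30,"dx":0,"dy":0,"dz":0,"roll":0}]}}

```text
time: 18.75
eef_pos: [0.5428, 0.3746, 0.0862]
eef_rot: [[0.995, -0.098, -0.002], [-0.098, -0.995, -0.001], [-0.002, 0.001, -1.0]]
ft_force: [-9.2, -0.7, 8.2]
grip_width: 0.046
gripper_force: 30.0
```

Emit:
{"name": "arm_command", "arguments": {"commands": [{"fingers":30,"dx":0.4,"dy":-0.1,"dz":0,"roll":0},{"fingers":30,"dx":0,"dy":0,"dz":0,"roll":0}]}}

```text
time: 18.92
eef_pos: [0.5432, 0.3746, 0.0863]
eef_rot: [[0.995, -0.098, -0.002], [-0.098, -0.995, -0.001], [-0.002, 0.001, -1.0]]
ft_force: [-8.3, 0.8, 8.9]
grip_width: 0.0455
gripper_force: 30.0
```

Emit:
{"name": "arm_command", "arguments": {"commands": [{"fingers":30,"dx":0.3,"dy":0,"dz":0,"roll":0},{"fingers":30,"dx":0,"dy":0,"dz":0,"roll":0}]}}

```text
time: 19.08
eef_pos: [0.5433, 0.3746, 0.0862]
eef_rot: [[0.995, -0.098, -0.003], [-0.098, -0.995, -0.001], [-0.003, 0.001, -1.0]]
ft_force: [-10.3, 0.6, 8.7]
grip_width: 0.046
gripper_force: 30.0
```

Emit:
{"name": "arm_command", "arguments": {"commands": [{"fingers":30,"dx":0.3,"dy":0,"dz":0,"roll":0},{"fingers":30,"dx":0,"dy":0,"dz":0,"roll":0}]}}

```text
time: 19.25
eef_pos: [0.5433, 0.3746, 0.0863]
eef_rot: [[0.995, -0.098, -0.003], [-0.098, -0.995, -0.001], [-0.003, 0.001, -1.0]]
ft_force: [-11.1, -0.2, 9.6]
grip_width: 0.0457
gripper_force: 30.0
```

Emit:
{"name": "arm_command", "arguments": {"commands": [{"fingers":30,"dx":0.3,"dy":0,"dz":0,"roll":0},{"fingers":30,"dx":0,"dy":0,"dz":0,"roll":0}]}}

```text
time: 19.42
eef_pos: [0.5434, 0.3746, 0.0863]
eef_rot: [[0.995, -0.098, -0.004], [-0.098, -0.995, -0.001], [-0.004, 0.001, -1.0]]
ft_force: [-12.7, -0.5, 10.2]
grip_width: 0.0459
gripper_force: 30.0
```

Emit:
{"name": "arm_command", "arguments": {"commands": [{"fingers":30,"dx":-1,"dy":0.1,"dz":0,"roll":0},{"fingers":30,"dx":-1,"dy":0.1,"dz":0,"roll":0},{"fingers":30,"dx":-0.5,"dy":0,"dz":0,"roll":0},{"fingers":30,"dx":0,"dy":0,"dz":0,"roll":0}]}}

```text
time: 19.75
eef_pos: [0.5426, 0.3747, 0.0861]
eef_rot: [[0.995, -0.098, 0.0], [-0.098, -0.995, -0.0], [0.0, 0.0, -1.0]]
ft_force: [-1.1, 0.1, 4.4]
grip_width: 0.0456
gripper_force: 30.0
```

Emit:
{"name": "arm_command", "arguments": {"commands": [{"fingers":30,"dx":-1,"dy":0.1,"dz":0,"roll":0},{"fingers":30,"dx":-0.5,"dy":0,"dz":0,"roll":0},{"fingers":30,"dx":0,"dy":0,"dz":0,"roll":0}]}}

```text
time: 20.0
eef_pos: [0.5413, 0.3748, 0.0861]
eef_rot: [[0.995, -0.098, 0.001], [-0.098, -0.995, -0.0], [0.001, -0.0, -1.0]]
ft_force: [1.4, -0.3, 2.9]
grip_width: 0.0457
gripper_force: 30.0
```

Emit:
{"name": "arm_command", "arguments": {"commands": [{"fingers":30,"dx":-0.8,"dy":0.1,"dz":0,"roll":0},{"fingers":30,"dx":0,"dy":0,"dz":0,"roll":0}]}}

```text
time: 20.17
eef_pos: [0.5412, 0.3748, 0.0862]
eef_rot: [[0.995, -0.098, 0.002], [-0.098, -0.995, 0.0], [0.002, -0.0, -1.0]]
ft_force: [6.2, 0.2, 0.9]
grip_width: 0.046
gripper_force: 30.0
```

Latched: the tongue holds against the pull. I relax the pull, open and lift.

Emit:
{"name": "arm_command", "arguments": {"commands": [{"fingers":30,"dx":1,"dy":0,"dz":0,"roll":0},{"fingers":48,"dx":0,"dy":0,"dz":0,"roll":0},{"fingers":55,"dx":0,"dy":0,"dz":0,"roll":0},{"fingers":70,"dx":0,"dy":0,"dz":0,"roll":0},{"fingers":70,"dx":0,"dy":0,"dz":0,"roll":0},{"fingers":70,"dx":0,"dy":0,"dz":0,"roll":0},{"fingers":70,"dx":0,"dy":0,"dz":0,"roll":0}]}}

```text
time: 20.75
eef_pos: [0.541, 0.375, 0.086]
eef_rot: [[0.995, -0.098, -0.0], [-0.098, -0.995, -0.0], [-0.0, 0.0, -1.0]]
ft_force: [-0.5, -0.3, 0.7]
grip_width: 0.0699
gripper_force: 0.0
```

Emit:
{"name": "arm_command", "arguments": {"commands": [{"fingers":70,"dx":0,"dy":0,"dz":5,"roll":0},{"fingers":70,"dx":0,"dy":0,"dz":15,"roll":0},{"fingers":70,"dx":0,"dy":0,"dz":30,"roll":0},{"fingers":70,"dx":0,"dy":0,"dz":30,"roll":0},{"fingers":70,"dx":-30,"dy":0,"dz":20,"roll":0},{"fingers":70,"dx":-30,"dy":0,"dz":0,"roll":0},{"fingers":70,"dx":-30,"dy":0,"dz":0,"roll":0},{"fingers":70,"dx":0,"dy":0,"dz":0,"roll":0}]}}

```text
time: 21.42
eef_pos: [0.4469, 0.3754, 0.187]
eef_rot: [[0.995, -0.096, -0.002], [-0.096, -0.995, -0.0], [-0.002, 0.0, -1.0]]
ft_force: [0.5, -0.2, 0.5]
grip_width: 0.0701
gripper_force: 0.0
```

```bash
python3 - <<'E'
from h import *
t=cams.snapshot("side");print(state()["ft_force"])
for n,z in(("tube_block",.066),("mixer",0)):
    r=cams.spot_point(n,"side")[0];print(n,onz(t,r["uv"],z),r["conf"])
cv2.imwrite("pics/end.png",cv2.resize(t["pixels"][230:320,150:270],(720,540),interpolation=2))
E
```

```text
[ 0.4071914  -0.33304822  0.17163725]
tube_block [0.54430486 0.37137253 0.066     ] 0.57
mixer [0.54294133 0.37816986 0.        ] 0.69
```

View pics/end.png

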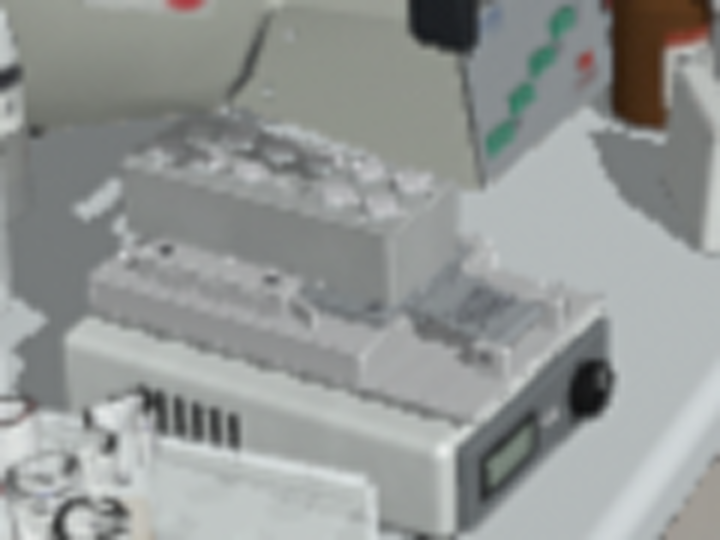

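The picture shows the block level in the rails, its near end at about (390, 305). The tongue at about (470, 300) is clear of the plate and up behind it.

```bash
python3 -c "
from h import *
print(order.job_done())"
```

```text
the job is handed in; nothing more can be done
None
```

The tube block is in the mixer's rails, pushed home with the tongue clicked up behind it (it held against a 6 N pull back); the gripper has let go and is clear, and I handed the job in about 21 s into the 61 s limit, with no verdict returned.

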